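# Dismount the imager head and pack it for recalibration

## Robot

A 7-joint arm with a two-finger parallel gripper is mounted at the origin on the work surface. World frame = base frame: x ahead of the robot, y to its left, z up, the work surface at z = 0. Lengths are in mm, angles in rad, forces in N, time in s.
With the tool pointing down it reaches from about 400 to 875 mm from the base axis. Payload 4.4 kg.
Tool frame: the origin (TCP) lies at the very end of the fingers, on their centre line; the grasp point (between the pads) lies 19 mm behind it (ctrl.grasp_offset is the distance from the TCP to the grasp point, in mm); z points along the fingers, y is the line along which they close (so a half turn about z gives the same grasp; the last joint's range is limited). The gripper opens to 85 mm and grips with 20 to 120 N. Pads are 22 mm wide; open, the fingers measure 114 mm over their backs; the gripper's body (76 mm by 85 mm) begins 54 mm behind the grasp point. The pads swing forward as they close: fully open they stand 13 mm farther back than shut.
Start: joints at [-1.284, 0.628, 0.038, 1.517, -0.027, 0.996, -0.02], TCP at [224.569, 609.989, 231.313] pointing down, gripper open.
Joint ranges: [-3.06, 3.06], [-0.37, 2.12], [-1.25, 1.32], [0.18, 2.47], [-1.1, 4.24], [0.23, 1.98], [-2.94, 2.94]. Speed limits (rad/s): [2.57, 2.57, 3.14, 3.14, 3.14, 3.14, 3.14].

## Interface

Orientations are given as [roll, pitch, yaw] about the fixed x, y, z axes, in that order (R = Rz(yaw) Ry(pitch) Rx(roll)).
In Python, from cell import status, cams, ctrl gives the robot as it stands.
- The arm moves only by the tool move_arm, never from a script. Its argument "plan" is a list of rows, each a list of 3 entries, a list of its own where there are three numbers: the shift along the world's x, y, z in mm, then the turn, a rotation vector about the world's x, y, z in degrees, then the opening, from 0 (shut) to 1 (fully open). In form: [[[x, y, z], [wx, wy, wz], gripper], ...]. A call has 1 to 10 rows; each row shifts and turns the commanded pose from where the row before left it; what a row does not reach is not made up. A row lasts 1/8 s, in which the tool goes at most 62.5 mm and 10.7 degrees, less where a joint would pass 70% of its speed; a pose out of reach is approached as far as the arm can. A call with a gripper value outside its range is refused whole. The fingers move at their own pace and stop on an object; the grip force is fixed at half the most. Time passes only in rows, so rows that do not move let the fingers close. It gives the time, the measured TCP pose, the force, the opening and the grip force at its end, in the units of the state.
- status.read_state(): the state, without advancing time (a new reading comes with each control period).
- cams.get_image(name): name is "side" or "top" or "wrist"; returns the picture (480x640x3 uint8, blue, green, red); there is no depth.
- cams.camera_params(name): a dict with "K" (3x3 intrinsics, pixels), "pose" (4x4, takes a point from camera to world coordinates); the wrist camera has in their place "tool_from_camera" (4x4, takes a point from camera to tool coordinates, whose origin is the TCP and whose axes are the flange's). Camera axes: x right, y down, z forward; pixel columns grow to the right and rows downward; lengths in mm; the calibration is good to about 2 mm. A picture is of the moment at which its call begins: read the wrist's pose just before it. camera_params takes no time and is no camera call.
- ctrl.finish_job(): hands the job in; it is judged then, once.
The state is a dict: "clock": time; "qpos": joint angles; "qd": joint speeds; "tau": joint torques, N m; "eef_pos": TCP position; "tool_rot": TCP orientation; "force": force on the tool from outside, world axes, zero at the start; "torque": the same for the moment, N m; "width": finger opening in mm; "gripper_force": force on a finger pad.
Only numpy, scipy, OpenCV 4.12 (cv2) and the standard library are available. Lean on these libraries where they do the work, as an engineer would, in place of code of your own. Each camera call takes 0.05 s, during which the arm holds its last target. There are 200 camera calls.

## Task

Get the imager's optical head ready to be sent off for recalibration: first turn the sunken brightness knob all the way down to its off stop, then push the red release button fully down, twist the head a quarter turn anticlockwise as far as it goes, lift it off and stand it upright in the orange transport tray. Pack with it every teal slide box, lying flat, and exactly two of the four yellow-banded drying tins, standing flat on the tray's floor; leave the other two tins on the bench outside the tray, and leave the other bench things alone.

Things in the scene. Friction and masses are not known exactly. Their poses are not given: they have to be found in the camera images.
- imager: White low instrument base, fixed, 255 x 290 mm, flat deck 58 mm above the bench; side of the bench and yaw vary. Origin on the bench; it spans x -105 (front edge) to 150 mm, y -145 to 145 mm; a grey ridge up to 90 mm above the bench stands on x 103 to 150 mm. Mount centre at (0, -72) mm, centre of the knob's well at (0, 75) mm.
- mount (a point): Centre of the bayonet mount's steel plate, 62 mm above the bench: the mounted head's origin is here; axes as the imager's. Two aluminium ledges at x 25 to 50 and -25 to -50 mm, y -30 to 30 mm, tops 13.5 mm above here, hold the head's lugs down. With the button down the head turns some 1.57 rad anticlockwise from above (yaw grows) to a stop, is free from about 1.25 rad, and lifts straight up.
- head: Optical head: black cylinder 52 mm across with a blue ring, 67 mm tall in all, 0.28 to 0.46 kg. Its aluminium foot has two lugs spanning 84 mm along its x (24 wide, 7 thick). Origin: centre of its underside, z up; the black part to grip runs 15 to 67 mm above it. White dash on top at the -x rim. Locked: yaw as the imager's, lugs under the ledges; it then turns only some 3 degrees.
- release (a joint): Red release button, travel in m: 0 up (locked), 0.009 fully down. It goes down against about 3 N of friction, and stays down by itself once pushed.
- release_top (a point): Centre of the top of the release button (24 mm across), in front of the mount, at (-82, 0) mm from the mount centre in the imager's axes; 14 mm above the deck when up, 5 mm when down.
- dimmer (a joint): Brightness knob, rad: 0 is off, at the anticlockwise stop; it grows clockwise seen from above, to 4.7. Starts between 1.0 and 2.6. Light friction (0.03 N m), stays where left.
- dimmer_grip (a point): Grip point of the knob, on its axis, 11 mm below the deck. Black bar 40 x 14 mm, 18 mm tall, top 2 mm below the deck, on a skirt 36 mm across and 5 mm high, in a square well 88 mm wide, 26 mm deep. The point turns with the knob: x along the bar; a white line marks its -x end, which points to the red dot on the front (-x) side of the well when off.
- tray: Orange transport tray, fixed, 220 (x) x 290 (y) mm outside, walls 5 mm thick and 16 mm high, floor 5 mm above the bench. Origin: centre of its underside; it stands on the other side of the bench from the imager.
- tin0: Drying tin: aluminium with a yellow band and spot, 58 mm across, 34 mm tall, 90 g. Origin: centre of its underside. Four alike.
- tin1: Drying tin: aluminium with a yellow band and spot, 58 mm across, 34 mm tall, 90 g. Origin: centre of its underside. Four alike.
- tin2: Drying tin: aluminium with a yellow band and spot, 58 mm across, 34 mm tall, 90 g. Origin: centre of its underside. Four alike.
- tin3: Drying tin: aluminium with a yellow band and spot, 58 mm across, 34 mm tall, 90 g. Origin: centre of its underside. Four alike.
- slidebox0: Teal slide box with a white seam, 84 (x) x 34 (y) x 30 mm (z), 80 g; lies flat. Origin: centre of its underside. One to three are there; the others are absent.
- slidebox1: Teal slide box with a white seam, 84 (x) x 34 (y) x 30 mm (z), 80 g; lies flat. Origin: centre of its underside. One to three are there; the others are absent.
- slidebox2: Teal slide box with a white seam, 84 (x) x 34 (y) x 30 mm (z), 80 g; lies flat. Origin: centre of its underside. One to three are there; the others are absent.
- dish: Bystander: glass dish, 90 mm across, 16 mm tall. Origin: centre of its underside.
- marker: Bystander: blue marker pen, 125 mm long along its x, 12 mm thick. Origin: centre of its underside.
- tissue: Bystander: pack of lens tissue, 100 x 70 x 22 mm. Origin: centre of its underside.
- dropper: Bystander: amber dropper bottle, 40 mm across, 85 mm tall. Origin: centre of its underside.
Things that resemble listed ones, but are neither listed nor needed, are in the scene too. What is shaped like the tin0 but green or pink is not meant.

How it is judged:
By the outcome, as a careful person would: the job done as asked, in the order asked, and still so for the second after the job is handed in, with the robot touching nothing.
Of slidebox0, slidebox1, slidebox2 only 1 to 3 are there at a start; the rules pass over those that are not, and their reading is None.
At some moment in a run one of tin0, tin1, tin2, tin3, slidebox0, slidebox1, slidebox2 may be knocked a few centimetres aside while the robot is not near it.
It also fails if it takes over 210 s, if anything falls off the work surface, if the arm or the gripper's body presses on something with over 40 N, if the wrist force passes 120 N, or if a joint passes its speed limit or range.

## Working session

There is one attempt and no reset: what is moved stays moved. The work goes in short steps, Python scripts to look and compute and a tool call to move; the robot and the scene stay as the last step left them, time stands still between calls to the robot, and variables do not carry over. Pictures are saved under pics/ and viewed, at most 14 in all, crops included, and the job is handed in when it is done.

Besides the shell and the picture viewer there is one more tool, called after "Request:" as name([rows], argument=value, ...), one row to a line, values as JSON. move_arm: Moves the arm, as the interface text tells. Its arguments: {"type":"object","properties":{"plan":{"type":"array","items":{"type":"array"}}},"required":["plan"]}

```bash
ls; mkdir -p pics
python3 - <<'E'
from cell import status,cams,ctrl
import cv2,numpy as np
np.set_printoptions(precision=3,suppress=True)
s=status.read_state();print(s)
for n in("top","side","wrist"):
    im=cams.get_image(n);cv2.imwrite(f"pics/{n}0.png",im);print(n,cams.camera_params(n))
print(ctrl.grasp_offset)
E
```

```text
pics
{'clock': 0.0, 'qpos': array([-1.284,  0.629,  0.038,  1.518, -0.027,  0.996, -0.02 ]), 'qd': array([ 0.   ,  0.   , -0.002,  0.001,  0.   ,  0.   , -0.   ]), 'tau': array([ -0.001, -56.342,   1.226, -19.345,   0.011,   0.011,   0.   ]), 'eef_pos': array([224.329, 609.394, 230.378]), 'tool_rot': array([-3.14 ,  0.   ,  2.789]), 'force': array([0.585, 0.951, 0.219]), 'torque': array([-0.07 , -0.025, -0.061]), 'gripper_force': 0.0, 'width': 85.72571461725357}
top {'K': array([[508.096,   0.   , 329.355],
       [  0.   , 508.096, 245.447],
       [  0.   ,   0.   ,   1.   ]]), 'pose': array([[  -0.01 ,   -0.995,    0.101,  350.21 ],
       [  -1.   ,    0.01 ,   -0.002,  -36.614],
       [   0.001,   -0.101,   -0.995, 1436.273],
       [   0.   ,    0.   ,    0.   ,    1.   ]])}
side {'K': array([[463.798,   0.   , 318.816],
       [  0.   , 463.798, 240.874],
       [  0.   ,   0.   ,   1.   ]]), 'pose': array([[   0.948,   -0.213,    0.237,  220.048],
       [  -0.318,   -0.645,    0.695, -826.128],
       [   0.005,   -0.734,   -0.679,  813.878],
       [   0.   ,    0.   ,    0.   ,    1.   ]])}
wrist {'K': array([[379.015,   0.   , 321.306],
       [  0.   , 379.015, 235.042],
       [  0.   ,   0.   ,   1.   ]]), 'tool_from_camera': array([[   0.   ,   -0.955,   -0.298,   76.96 ],
       [   1.   ,   -0.   ,    0.001,    1.166],
       [  -0.001,   -0.298,    0.955, -142.52 ],
       [   0.   ,    0.   ,    0.   ,    1.   ]])}
18.700000000000003
```

View pics/top0.png

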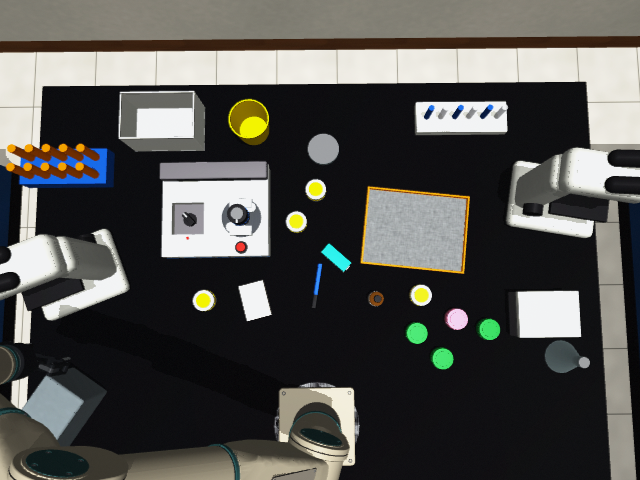

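View pics/side0.png

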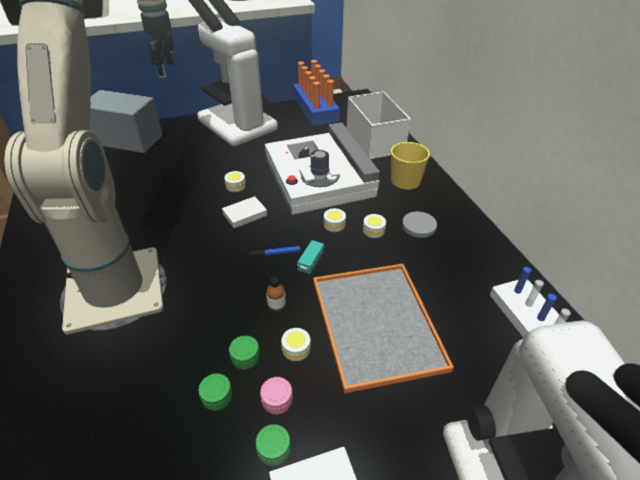

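The top view shows the imager at left (deck about 162–270, 163–257) with head (238,213), red button (241,247) and knob (189,218). The tray is at (416,230) and the teal box at (336,257). Yellow tins are at (315,189), (296,221), (203,300) and (421,295). The side view agrees; only one teal box is visible so far.

```bash
cat > h.py <<'E'
import cv2,numpy as np
from cell import status,cams,ctrl
from scipy.spatial.transform import Rotation as Ro
np.set_printoptions(precision=2,suppress=True)
def cam(name):
    p=cams.camera_params(name)
    if name!="wrist": return p["K"],p["pose"]
    s=status.read_state();T=np.eye(4);T[:3,:3]=Ro.from_euler("xyz",s["tool_rot"]).as_matrix();T[:3,3]=s["eef_pos"]
    return p["K"],T@p["tool_from_camera"]
def shot(name,fn=None):
    K,P=cam(name);im=cams.get_image(name)
    if fn: cv2.imwrite(f"pics/{fn}.png",im); np.savez(f"pics/{fn}.npz",K=K,P=P)
    return im,K,P
def load(fn):
    d=np.load(f"pics/{fn}.npz");return cv2.imread(f"pics/{fn}.png"),d["K"],d["P"]
def ray(uv,K,P):
    d=P[:3,:3]@np.linalg.inv(K)@np.array([uv[0],uv[1],1.]);return P[:3,3],d/np.linalg.norm(d)
def plane(uv,K,P,z):
    o,d=ray(uv,K,P);return o+d*(z-o[2])/d[2]
def tri(a,b):
    """a,b=(uv,K,P): midpoint of two rays and gap"""
    o,d=ray(*a);p,e=ray(*b);t=np.linalg.lstsq(np.c_[d,-e],p-o,rcond=None)[0]
    x=o+d*t[0];y=p+e*t[1];return (x+y)/2,np.linalg.norm(x-y)
def proj(X,K,P):
    c=P[:3,:3].T@(np.asarray(X,float)-P[:3,3]);u=K@c;return u[:2]/u[2]
H=dict(yellow=((24,120,120),(34,255,255)),teal=((82,100,60),(98,255,255)),orange=((8,150,120),(20,255,255)),red=((0,150,90),(5,255,255)),red2=((174,150,90),(180,255,255)),blue=((100,120,60),(120,255,255)))
def mask(im,c):
    hsv=cv2.cvtColor(im,cv2.COLOR_BGR2HSV);m=cv2.inRange(hsv,*map(np.array,H[c]))
    if c=="red": m|=cv2.inRange(hsv,*map(np.array,H["red2"]))
    return m
def blobs(im,c,amin=15):
    cs,_=cv2.findContours(mask(im,c),cv2.RETR_EXTERNAL,cv2.CHAIN_APPROX_NONE);r=[]
    for k in cs:
        if cv2.contourArea(k)>=amin:
            m=cv2.moments(k);r.append((m["m10"]/m["m00"],m["m01"]/m["m00"],cv2.contourArea(k),k))
    return sorted(r,key=lambda q:-q[2])
E
python3 - <<'E'
from h import *
for n in("top","side"):
    im=cv2.imread(f"pics/{n}0.png");K,P=cam(n);np.savez(f"pics/{n}0.npz",K=K,P=P)
    for c,z in(("yellow",34),("teal",30),("red",72),("orange",16)):
        for b in blobs(im,c,6)[:8]:
            print(n,c,np.array(b[:3]),plane(b[:2],K,P,z), cv2.minAreaRect(b[3]) if c in("orange","teal") else "")
E
```

```text
top yellow [ 248.15  118.33 1211.5 ] [858.23 187.98  34.  ] 
top yellow [202.66 300.11 141.  ] [345.03 309.47  34.  ] 
top yellow [421.14 294.72 134.  ] [ 353.93 -290.4    34.  ] 
top yellow [315.28 188.57 130.5 ] [653.22  -1.62  34.  ] 
top yellow [295.84 220.95 127.5 ] [561.95  53.2   34.  ] 
top teal [335.6  256.91 358.5 ] [460.69 -56.59  30.  ] ((335.6990966796875, 256.9867248535156), (30.573427200317383, 12.793804168701172), 41.18592071533203)
top teal [234.18 464.92  57.5 ] [-92.51 219.75  30.  ] ((231.3004913330078, 460.21978759765625), (39.73104476928711, 8.88686466217041), 65.43283081054688)
top teal [  4.94 411.28  14.5 ] [ 52.71 837.73  30.  ] ((6.846154689788818, 411.2308044433594), (3.1378581523895264, 14.512594223022461), 78.69007110595703)
top red [240.2  246.43  54.  ] [488.23 201.07  72.  ] 
top orange [376.62 298.67 111.  ] [ 344.26 -169.54   16.  ] ((377.0, 299.0), (12.0, 12.0), 90.0)
top orange [464.16 231.76  60.5 ] [ 529.38 -419.85   16.  ] ((463.00006103515625, 233.50001525878906), (10.985483169555664, 75.15528869628906), 0.7742201685905457)
top orange [ 45.41 
[... 1011 characters left out ...]
  ] 
side yellow [234.43 186.69  15.5 ] [336.98 259.78  34.  ] 
side teal [310.71 255.41 464.5 ] [458.24 -67.5   30.  ] ((310.09552001953125, 256.2472229003906), (17.595964431762695, 36.14592742919922), 32.0053825378418)
side red [291.18 177.94  18.5 ] [487.51 198.27  72.  ] 
side orange [  379.16   327.59 11719.5 ] [ 533.14 -305.48   16.  ] ((383.2054443359375, 323.6624755859375), (127.18827819824219, 111.58827209472656), 74.35774993896484)
side orange [315.4   82.96 888.5 ] [781.49 876.03  16.  ] ((316.1518859863281, 83.8867416381836), (46.251773834228516, 34.05812454223633), 86.98721313476562)
side orange [274.28 291.13  77.5 ] [ 348.86 -137.69   16.  ] ((274.5, 291.0), (8.0, 13.0), 90.0)
```

View pics/wrist0.png

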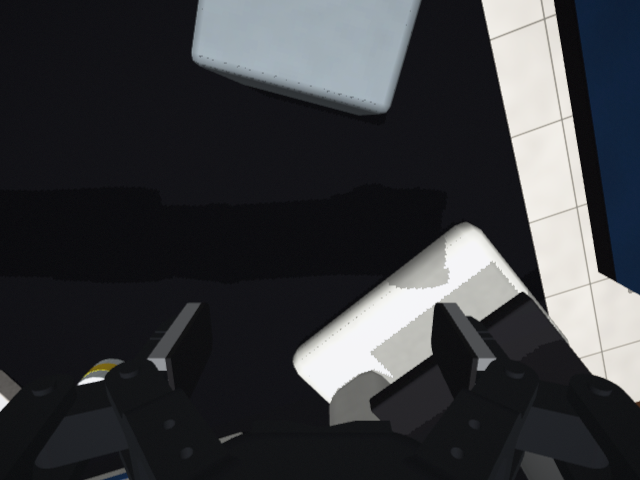

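Request:
move_arm([
  [[30,-30,30],[0,0,0],1],
  [[45,-40,20],[0,0,0],1],
  [[45,-45,10],[0,0,0],1],
  [[45,-45,10],[0,0,0],1],
  [[45,-45,10],[0,0,0],1],
  [[45,-45,10],[0,0,0],1],
  [[45,-45,5],[0,0,0],1],
  [[45,-45,5],[0,0,0],1],
  [[31,0,0],[0,0,0],1],
  [[0,0,0],[0,0,0],1],
])

```text
clock: 1.4
eef_pos: [594.5, 276.1, 328.6]
tool_rot: [-3.141, 0.0, 2.785]
force: [-1.0, -0.3, -0.3]
width: 85.5
gripper_force: 0.0
```

Run:
```python
from h import *
s=status.read_state();print(s["eef_pos"],s["tool_rot"],s["qpos"],s["clock"])
shot("wrist","w1");im,K,P=shot("top","top1")
print([np.r_[b[:3],cv2.minAreaRect(b[3])[1]] for b in blobs(im,"teal",10)])
```

```text
[594.55 276.1  328.61] [-3.14  0.    2.79] [-0.53  0.56  0.09  1.37 -0.05  1.22  0.78] 1.4
[array([155.52, 257.4 , 432.5 ,  18.48,  68.11]), array([335.6 , 256.91, 358.5 ,  30.57,  12.79]), array([282.67, 444.73, 123.  ,  30.11,  63.82])]
```

View pics/w1.png

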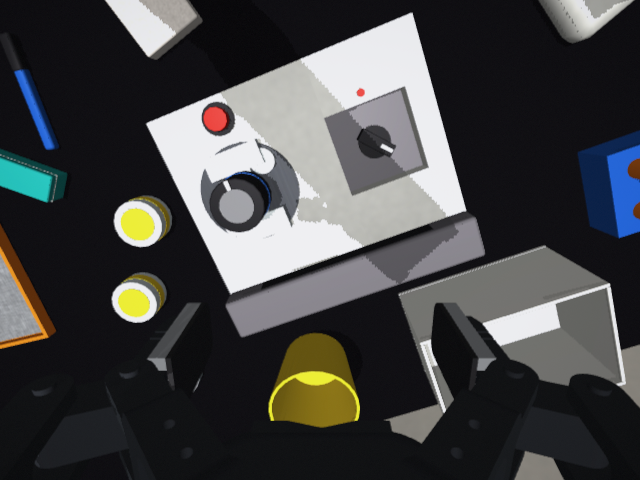

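The wrist view shows the deck corners at (147,123), (413,13), (467,212) and (231,294). The well corners are about (325,120), (404,88), (428,166) and (352,194), the red dot (361,92), and the knob (375,143) with its white mark at (388,148). The button is at (215,118) and the head top at (237,205).

Run:
```python
from h import *
im,K,P=load("w1");g=cv2.cvtColor(im,cv2.COLOR_BGR2GRAY)
pts=np.array([[147,123],[413,13],[325,120],[404,88],[428,166],[352,194]],np.float32)[:,None]
pts=cv2.cornerSubPix(g,pts,(4,4),(-1,-1),(3,30,.01))[:,0];print(pts)
W=[plane(p,K,P,58)for p in pts];print(np.array(W))
f=W[1]-W[0];print("front len",np.linalg.norm(f),"yaw",np.arctan2(f[1],f[0])-np.pi/2)
for i in range(4):
    a=W[2+i];b=W[2+(i+1)%4];d=b-a;print("well side",np.linalg.norm(d),np.arctan2(d[1],d[0]))
print("well c",np.mean(W[2:],0))
t,Kt,Pt=load("top1")
tb=blobs(t,"red",3);wb=blobs(im,"red",3)
print("red wrist",[np.r_[b[:3]] for b in wb],"top",[np.r_[b[:3]] for b in tb])
t0,K0,P0=load("top0");b0=blobs(t0,"red",3);print([np.r_[b[:3]] for b in b0])
print("button tri",tri((wb[0][:2],K,P),(b0[0][:2],K0,P0)),plane(wb[0][:2],K,P,72))
if len(wb)>1: print("dot",plane(wb[1][:2],K,P,58))
# knob bar and mark
y0,x0=100,340
c=im[y0:190,x0:420];gg=g[y0:190,x0:420]
big=cv2.resize(im[60:260,190:450],None,fx=3,fy=3,interpolation=cv2.INTER_CUBIC);cv2.imwrite("pics/w1c.png",big)
# yellow tins triangulated wrist/top0
yb0=[b for b in blobs(t0,"yellow",80)]
for b in blobs(im,"yellow",300):
    for q in yb0:
        X,gap=tri((b[:2],K,P),(q[:2],K0,P0))
        if gap<8: print("tin",X,gap,b[2])
```

```text
Traceback (most recent call last):
cv2.error: OpenCV(4.12.0) :-1: error: (-5:Bad argument) in function 'cornerSubPix'
> Overload resolution failed:
>  - Layout of the output array corners is incompatible with cv::Mat
>  - Expected Ptr<cv::UMat> for argument 'corners'
```

Run:
```python
from h import *
im,K,P=load("w1");g=cv2.cvtColor(im,cv2.COLOR_BGR2GRAY)
pts=np.array([[147,123],[413,13],[325,120],[404,88],[428,166],[352,194]],np.float32).reshape(-1,1,2).copy()
pts=cv2.cornerSubPix(g,pts,(4,4),(-1,-1),(3,30,.01))[:,0];print(pts)
W=[plane(p,K,P,58)for p in pts];print(np.array(W))
f=W[1]-W[0];print("front len",np.linalg.norm(f),"yaw",np.arctan2(f[1],f[0])-np.pi/2)
for i in range(4):
    a=W[2+i];b=W[2+(i+1)%4];d=b-a;print("well side",np.linalg.norm(d),np.arctan2(d[1],d[0]))
print("well c",np.mean(W[2:],0))
t,Kt,Pt=load("top1")
tb=blobs(t,"red",3);wb=blobs(im,"red",3)
print("red wrist",[np.r_[b[:3]] for b in wb],"top",[np.r_[b[:3]] for b in tb])
t0,K0,P0=load("top0");b0=blobs(t0,"red",3);print([np.r_[b[:3]] for b in b0])
print("button tri",tri((wb[0][:2],K,P),(b0[0][:2],K0,P0)),plane(wb[0][:2],K,P,72))
if len(wb)>1: print("dot",plane(wb[1][:2],K,P,58))
big=cv2.resize(im[60:260,190:450],None,fx=3,fy=3,interpolation=cv2.INTER_CUBIC);cv2.imwrite("pics/w1c.png",big)
yb0=[b for b in blobs(t0,"yellow",80)]
for b in blobs(im,"yellow",300):
    for q in yb0:
        X,gap=tri((b[:2],K,P),(q[:2],K0,P0))
        if gap<8: print("tin",X,gap,b[2])
```

```text
[[145.44 123.23]
 [411.62  11.81]
 [323.54 117.73]
 [404.04  85.83]
 [428.19 166.76]
 [351.72 195.29]]
[[464.79 129.67  58.  ]
 [462.67 419.57  58.  ]
 [524.57 306.08  58.  ]
 [524.06 393.56  58.  ]
 [611.51 394.54  58.  ]
 [612.26 306.85  58.  ]]
front len 289.9167400229061 yaw 0.007307605419362817
well side 87.4795253275245 1.576633517621733
well side 87.46129788558626 0.011219071586413007
well side 87.6910601194637 -1.562274459033161
well side 87.69583702906033 -3.132796535457735
well c [568.1  350.25  58.  ]
red wrist [array([214.84, 118.63, 430.  ]), array([360.21,  92.07,  27.  ])] top [array([240.2 , 246.43,  54.  ])]
[array([240.2 , 246.43,  54.  ])]
button tri (array([487.71, 202.  ,  68.82]), np.float64(1.8312015904360317)) [487.16 203.18  72.  ]
dot [514.15 349.88  58.  ]
tin [846.38 183.08  68.85] 1.9350121975930235 3123.0
tin [561.62  53.4   31.89] 1.2956478467309558 771.0
tin [652.96  -1.65  31.85] 1.421735870498828 624.0
```

View pics/w1c.png

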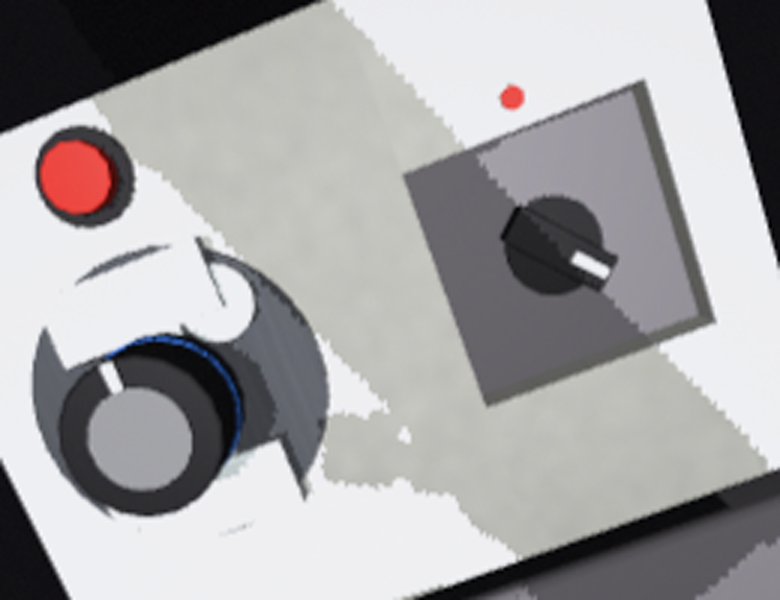

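Run:
```python
from h import *
im,K,P=load("w1")
f=lambda x,y:plane((x/3+190-.33,y/3+60-.33),K,P,56)
for a,b in(((520,207),(617,258)),((503,240),(600,291)),((512,222),(608,275))):
    d=f(*b)-f(*a);print(f(*a),f(*b),np.linalg.norm(d),np.degrees(np.arctan2(d[1],d[0])))
print((f(520,207)+f(617,258)+f(503,240)+f(600,291))/4)
```

```text
[549.44 341.28  56.  ] [578.09 368.1   56.  ] 39.24630530495878 43.10954438070636
[558.03 332.05  56.  ] [587.03 358.97  56.  ] 39.579960735000746 42.86924055235273
[553.29 337.01  56.  ] [582.65 363.34  56.  ] 39.43249058212023 41.88206872214125
[568.15 350.1   56.  ]
```

Request:
move_arm([
  [[-5,12,-20],[0,0,9],0.45],
  [[-5,12,-25],[0,0,9],0.45],
  [[-4,12,-30],[0,0,9],0.45],
  [[-4,12,-30],[0,0,9],0.45],
  [[-4,12,-30],[0,0,9],0.45],
  [[-4,12,-30],[0,0,9],0.45],
  [[-1,2,-25],[0,0,9],0.45],
  [[0,0,0],[0,0,0],0.45],
])

```text
clock: 2.5
eef_pos: [562.7, 352.1, 137.8]
tool_rot: [3.14, -0.005, -2.394]
force: [-0.5, 0.5, 0.5]
width: 38.3
gripper_force: 0.0
```

Run:
```python
from h import *
s=status.read_state();print(s["eef_pos"],np.degrees(s["tool_rot"]),s["qpos"],s["width"],s["force"])
im,K,P=shot("wrist","w2")
for b in blobs(im,"red",20): print(np.array(b[:3]),plane(b[:2],K,P,58),plane(b[:2],K,P,72))
cv2.imwrite("pics/w2c.png",im)
```

```text
[562.73 352.06 137.8 ] [ 179.9    -0.28 -137.16] [-0.49  0.76 -0.19  1.55  0.17  0.85  1.57] 38.34073237514742 [-0.45  0.47  0.5 ]
[371.82 185.11 108.5 ] [514.13 349.89  58.  ] [513.69 346.89  72.  ]
```

View pics/w2.png

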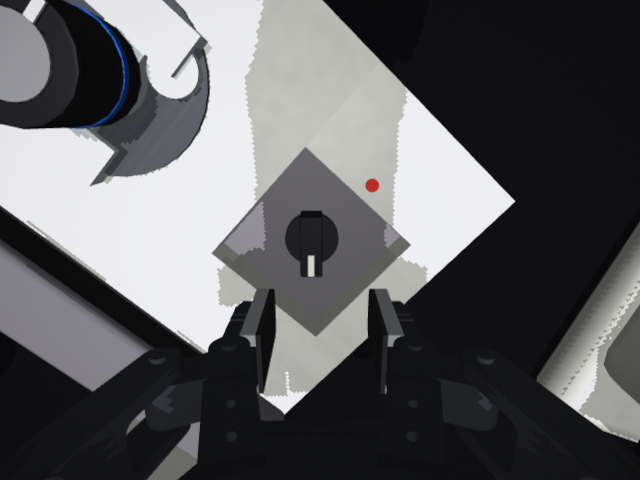

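The bar is aligned with the tool (column 311), the mark points image-down and the red dot is at (372,185). +yaw raises joint 7, so I take the opposite half-turn before gripping.

Request:
move_arm([
  [[1,0,0],[0,0,-10],0.45],
  [[1,0,0],[0,0,-10],0.45],
  [[1,0,0],[0,0,-10],0.45],
  [[1,0,0],[0,0,-10],0.45],
  [[1,0,0],[0,0,-10],0.45],
  [[0,0,0],[0,0,-10],0.45],
  [[0,-1,0],[0,0,-10],0.45],
  [[0,-1,0],[0,0,-10],0.45],
  [[0,0,0],[0,0,-10],0.45],
  [[0,0,0],[0,0,-10],0.45],
])

```text
clock: 3.8
eef_pos: [571.0, 351.0, 141.9]
tool_rot: [3.138, -0.001, 2.135]
force: [0.3, 0.5, -1.0]
width: 38.0
gripper_force: 0.0
```

Request:
move_arm([
  [[0,0,0],[0,0,-10],0.45],
  [[0,0,0],[0,0,-10],0.45],
  [[0,0,0],[0,0,-10],0.45],
  [[0,0,0],[0,0,-10],0.45],
  [[0,0,0],[0,0,-10],0.45],
  [[0,0,0],[0,0,-10],0.45],
  [[0,0,0],[0,0,-10],0.45],
  [[0,0,0],[0,0,-10],0.45],
  [[0,0,0],[0,0,0],0.45],
])

```text
clock: 4.92
eef_pos: [570.7, 351.2, 141.1]
tool_rot: [-3.141, -0.003, 0.748]
force: [-0.1, 0.6, -0.5]
width: 38.3
gripper_force: 0.0
```

Run:
```python
from h import *
s=status.read_state();print(s["clock"],s["eef_pos"],np.degrees(s["tool_rot"]),s["qpos"],s["width"])
```

```text
4.925 [570.75 351.16 141.14] [-179.98   -0.15   42.86] [-0.95  0.85  0.67  1.55 -0.61  0.95 -0.91] 38.323246734145876
```

Request:
move_arm([
  [[-1,-1,-25],[0,0,0],0.45],
  [[-1,0,-25],[0,0,0],0.45],
  [[0,0,-20],[0,0,0],0.45],
  [[0,0,-10],[0,0,0],0.45],
  [[0,0,0],[0,0,0],0.45],
  [[0,0,0],[0,0,0],0.45],
])

```text
clock: 5.68
eef_pos: [569.4, 349.0, 60.5]
tool_rot: [3.141, -0.002, 0.747]
force: [0.7, 0.4, 0.3]
width: 38.4
gripper_force: 0.0
```

Request:
move_arm([
  [[-1,1,-8],[0,0,0],0.45],
  [[0,0,-6],[0,0,0],0.45],
  [[0,0,-5],[0,0,0],0.45],
  [[0,0,0],[0,0,0],0.45],
  [[0,0,0],[0,0,0],0.2],
  [[0,0,0],[0,0,0],0],
  [[0,0,0],[0,0,0],0],
  [[0,0,0],[0,0,0],0],
  [[0,0,0],[0,0,0],0],
])

```text
clock: 6.8
eef_pos: [568.8, 348.9, 41.1]
tool_rot: [3.14, -0.001, 0.746]
force: [3.0, -3.3, 2.4]
width: 12.0
gripper_force: 61.3
```

Request:
move_arm([
  [[0,0,0],[0,0,10],0],
  [[0,0,0],[0,0,10],0],
  [[0,0,0],[0,0,10],0],
  [[0,0,0],[0,0,10],0],
  [[0,0,0],[0,0,10],0],
  [[0,0,0],[0,0,10],0],
  [[0,0,0],[0,0,10],0],
  [[0,0,0],[0,0,10],0],
  [[0,0,0],[0,0,10],0],
  [[0,0,0],[0,0,10],0],
])

```text
clock: 8.05
eef_pos: [568.2, 348.8, 41.1]
tool_rot: [-3.141, 0.001, 2.497]
force: [2.0, -4.8, 2.0]
width: 12.8
gripper_force: 61.3
```

Request:
move_arm([
  [[0,0,0],[0,0,10],0],
  [[0,0,0],[0,0,9],0],
  [[0,0,0],[0,0,8],0],
  [[0,0,0],[0,0,6],0],
  [[0,0,0],[0,0,6],0],
  [[0,0,0],[0,0,3],0],
  [[0,0,0],[0,0,0],0],
  [[0,0,0],[0,0,0],0],
])

```text
clock: 9.05
eef_pos: [568.2, 348.5, 41.0]
tool_rot: [-3.14, -0.0, -3.062]
force: [1.5, -4.7, 6.2]
width: 12.3
gripper_force: 68.0
```

Run:
```python
from h import *
s=status.read_state();print(s["clock"],s["eef_pos"],np.degrees(s["tool_rot"]),s["qpos"],s["width"],s["force"],s["torque"])
```

```text
9.05 [568.19 348.53  41.05] [-179.93   -0.01 -175.46] [-0.56  0.88 -0.05  1.6   0.06  0.67  1.  ] 12.308098530693043 [ 1.5  -4.69  6.22] [-1.16 -0.41 -1.4 ]
```

Request:
move_arm([
  [[0,0,0],[0,0,-2],0.2],
  [[0,0,0],[0,0,0],0.45],
  [[0,0,0],[0,0,0],0.45],
  [[0,0,15],[0,0,0],0.45],
  [[0,0,30],[0,0,0],0.45],
  [[0,0,40],[0,0,0],0.45],
  [[0,0,40],[0,0,0],0.45],
  [[0,0,0],[0,0,0],0.45],
  [[0,0,0],[0,0,0],0],
])

```text
clock: 10.18
eef_pos: [567.3, 349.9, 166.0]
tool_rot: [3.141, -0.0, -3.093]
force: [-0.2, -0.5, -0.3]
width: 21.4
gripper_force: 0.0
```

Run:
```python
from h import *
s=status.read_state();print(s["clock"],s["eef_pos"],np.degrees(s["tool_rot"]),s["qpos"],s["width"],s["force"],s["torque"])
im,K,P=shot("wrist","w3")
u=proj([568,350,56],K,P);print(u)
x,y=map(int,u);cv2.imwrite("pics/w3c.png",cv2.resize(im[max(0,y-130):y+60,x-130:x+90],None,fx=2.5,fy=2.5))
```

```text
10.175 [567.28 349.9  165.98] [ 179.99   -0.   -177.19] [-0.57  0.72 -0.05  1.53  0.04  0.89  0.99] 21.423224096377883 [-0.17 -0.53 -0.28] [-0.01 -0.    0.02]
[318.94 232.74]
```

View pics/w3c.png

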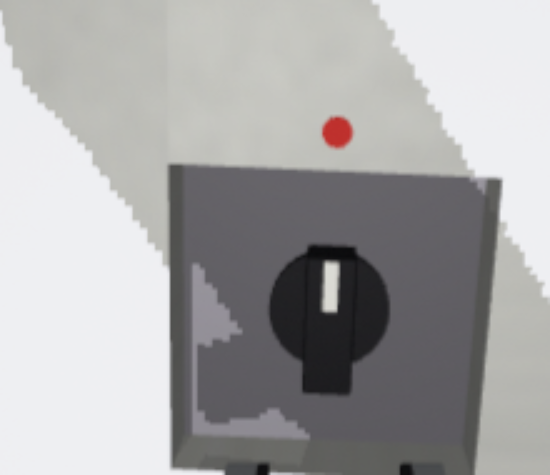

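The knob's mark now points at the red dot, so it is off. Next is the button.

Request:
move_arm([
  [[-16,-29,0],[0,0,0],0],
  [[-16,-30,-5],[0,0,0],0],
  [[-16,-30,-10],[0,0,0],0],
  [[-16,-29,-20],[0,0,0],0],
  [[-16,-29,-20],[0,0,0],0],
  [[0,0,-20],[0,0,0],0],
  [[0,0,0],[0,0,0],0],
  [[0,0,0],[0,0,0],0],
])

```text
clock: 11.22
eef_pos: [487.8, 203.4, 90.6]
tool_rot: [3.141, -0.0, -3.092]
force: [0.8, 0.7, 1.1]
width: 0.0
gripper_force: 0.0
```

Request:
move_arm([
  [[0,0,-10],[0,0,0],0],
  [[0,0,-8],[0,0,0],0],
  [[0,0,-4],[0,0,0],0],
  [[0,0,-3],[0,0,0],0],
  [[0,0,-2],[0,0,0],0],
  [[0,0,0],[0,0,0],0],
])

```text
clock: 11.98
eef_pos: [487.7, 202.9, 63.5]
tool_rot: [3.142, -0.0, -3.093]
force: [0.4, -0.2, 0.1]
width: -0.0
gripper_force: 0.1
```

Request:
move_arm([
  [[0,0,-1],[0,0,0],0],
  [[0,0,-1],[0,0,0],0],
  [[0,0,0],[0,0,0],0],
])

```text
clock: 12.35
eef_pos: [487.6, 202.9, 62.7]
tool_rot: [3.141, 0.0, -3.093]
force: [-2.5, -0.3, 11.3]
width: -0.4
gripper_force: 5.8
```

Run:
```python
from h import *
s=status.read_state();print(s["clock"],s["eef_pos"],s["force"],s["torque"])
```

```text
12.35 [487.64 202.89  62.66] [-2.51 -0.29 11.27] [-0.02  0.48 -0.  ]
```

Request:
move_arm([
  [[0,0,30],[0,0,0],0],
  [[0,0,45],[0,0,0],0.5],
  [[0,0,45],[0,0,-10],1],
  [[20,0,0],[0,0,-10],1],
  [[20,0,0],[0,0,-10],1],
  [[20,0,0],[0,0,-10],1],
  [[21,0,0],[0,0,-10],1],
  [[0,0,0],[0,0,-10],1],
  [[0,0,0],[0,0,0],1],
])

```text
clock: 13.48
eef_pos: [568.2, 202.5, 181.1]
tool_rot: [-3.14, 0.0, 2.145]
force: [-0.1, 0.8, -0.3]
width: 85.4
gripper_force: 0.0
```

Run:
```python
from h import *
s=status.read_state();print(s["clock"],s["eef_pos"],np.degrees(s["tool_rot"]),s["qpos"])
im,K,P=shot("wrist","w4")
for b in blobs(im,"red",20): print(np.array(b[:3]),plane(b[:2],K,P,58),plane(b[:2],K,P,63),plane(b[:2],K,P,72))
print(proj([569.2,203.2,129],K,P))
```

```text
13.475 [568.24 202.5  181.07] [-179.92    0.02  122.88] [-0.54  0.63  0.24  1.71 -0.19  0.83  0.36]
[221.04 167.82 905.  ] [486.28 201.63  58.  ] [487.04 202.88  63.  ] [488.41 205.12  72.  ]
[322.6  264.26]
```

View pics/w4.png

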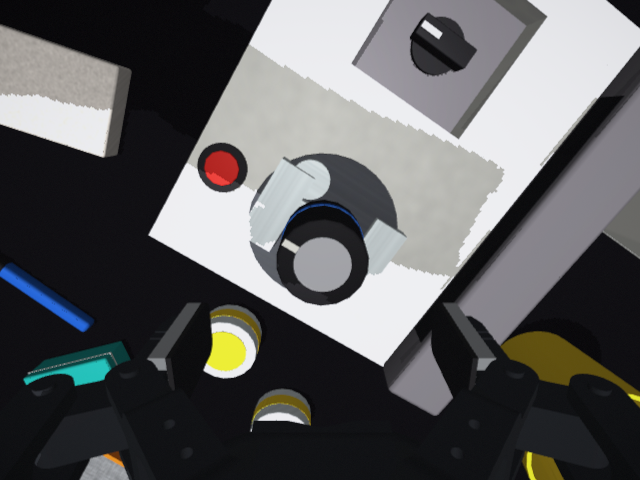

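The head-top centre is at (322,264), matching the predicted mount, and the button is seated at 63 mm. Now I grip the head.

Request:
move_arm([
  [[1,1,-25],[0,0,0],1],
  [[0,0,-30],[0,0,0],1],
  [[0,0,-25],[0,0,0],1],
  [[0,0,-18],[0,0,0],1],
  [[0,0,0],[0,0,0],1],
  [[0,0,0],[0,0,0],0],
  [[0,0,0],[0,0,0],0],
  [[0,0,0],[0,0,0],0],
  [[0,0,0],[0,0,0],0],
])

```text
clock: 14.65
eef_pos: [570.4, 204.0, 85.0]
tool_rot: [3.14, 0.0, 2.143]
force: [-0.3, -0.7, 5.0]
width: 51.2
gripper_force: 63.1
```

Gripped (51 mm). Twist in small steps.

Request:
move_arm([
  [[0,0,0],[0,0,5],0],
  [[0,0,0],[0,0,8],0],
  [[0,0,0],[0,0,9],0],
  [[0,0,0],[0,0,9],0],
  [[0,0,0],[0,0,9],0],
  [[0,0,0],[0,0,9],0],
  [[0,0,0],[0,0,9],0],
  [[0,0,0],[0,0,9],0],
  [[0,0,0],[0,0,9],0],
  [[0,0,0],[0,0,0],0],
])

```text
clock: 15.9
eef_pos: [570.8, 204.4, 84.9]
tool_rot: [3.141, 0.003, -2.813]
force: [-0.2, 0.0, 5.6]
width: 50.8
gripper_force: 63.0
```

Run:
```python
from h import *
s=status.read_state();print(s["clock"],s["eef_pos"],np.degrees(s["tool_rot"]),s["qpos"],s["force"],s["torque"])
```

```text
15.9 [570.83 204.42  84.95] [ 179.96    0.17 -161.19] [-0.29  0.75 -0.17  1.76  0.19  0.64  1.34] [-0.24  0.05  5.62] [0.03 0.1  0.12]
```

Request:
move_arm([
  [[0,0,0],[0,0,6],0],
  [[0,0,0],[0,0,5],0],
  [[0,0,0],[0,0,4],0],
  [[0,0,0],[0,0,3],0],
  [[0,0,0],[0,0,0],0],
  [[0,0,0],[0,0,0],0],
])

```text
clock: 16.65
eef_pos: [568.0, 203.3, 85.0]
tool_rot: [3.141, -0.003, -2.503]
force: [-6.3, -2.7, 12.5]
width: 51.0
gripper_force: 63.6
```

Run:
```python
from h import *
s=status.read_state();print(s["clock"],s["eef_pos"],np.degrees(s["tool_rot"]),s["qpos"],s["force"],s["torque"])
```

```text
16.65 [568.04 203.27  84.98] [ 179.96   -0.16 -143.41] [-0.23  0.76 -0.25  1.76  0.29  0.66  1.56] [-6.32 -2.72 12.55] [-0.16  1.37 -0.52]
```

Request:
move_arm([
  [[0,0,4],[0,0,0],0],
  [[0,0,8],[0,0,0],0],
  [[0,0,15],[0,0,0],0],
  [[0,0,30],[0,0,0],0],
  [[0,0,40],[0,0,0],0],
  [[0,0,40],[0,0,0],0],
  [[0,0,0],[0,0,0],0],
])

```text
clock: 17.52
eef_pos: [572.5, 205.3, 225.6]
tool_rot: [-3.139, 0.01, -2.499]
force: [-0.2, 0.2, -3.7]
width: 50.5
gripper_force: 65.1
```

Run:
```python
from h import *
s=status.read_state();print(s["clock"],s["eef_pos"],np.degrees(s["tool_rot"]),s["force"],s["torque"])
im,K,P=shot("top","top2");shot("side","side2")
c=cv2.minAreaRect
# tray: orange mask inside region
m=mask(im,"orange");m[:, :350]=0;m[:,480:]=0;m[:180]=0;m[278:]=0
p=cv2.findNonZero(m);r=cv2.minAreaRect(p);b=cv2.boxPoints(r);print(r)
W=np.array([plane(q,K,P,16) for q in b]);print(W,W.mean(0))
for i in range(2):
    d=W[i+1]-W[i];print(np.linalg.norm(d),np.degrees(np.arctan2(d[1],d[0])))
si,Ks,Ps=load("side2")
for c in("yellow","teal"):
  for b in blobs(im,c,60):
    for q in blobs(si,c,40):
      X,g=tri((b[:2],K,P),(q[:2],Ks,Ps))
      if g<6 and X[2]<60:print(c,X,g,np.array(cv2.minAreaRect(b[3])[1]))
```

```text
17.525 [572.52 205.29 225.63] [-179.84    0.55 -143.19] [-0.23  0.17 -3.68] [-0.02 -0.03 -0.03]
((415.53466796875, 229.65345764160156), (104.47888946533203, 77.6128921508789), 5.710593223571777)
[[ 443.84 -124.05   16.  ]
 [ 663.58 -149.47   16.  ]
 [ 630.77 -444.05   16.  ]
 [ 411.94 -414.15   16.  ]] [ 537.53 -282.93   16.  ]
221.19720117372594 -6.6001603288230095
296.3960780674453 -96.35506418417091
yellow [345.37 309.4   34.1 ] 0.666419382491502 [13.44 13.44]
yellow [ 354.09 -290.28   34.87] 0.3461136126770526 [13. 13.]
yellow [653.34  -1.74  34.87] 0.6484309823619016 [13. 13.]
yellow [561.9   53.07  35.41] 0.32224642191963404 [12. 13.]
teal [461.73 -56.68  19.02] 0.18491935562423722 [30.67 12.79]
```

View pics/side2.png

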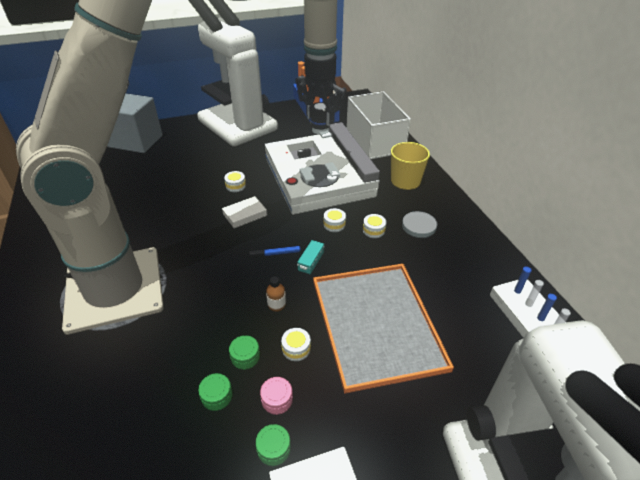

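Head is off (mount empty) and held, about 0.37 kg. The side view confirms one teal box and four yellow tins. Carry it to the tray.

Request:
move_arm([
  [[-3,-30,0],[0,0,-3],0],
  [[-3,-50,0],[0,0,-6],0],
  [[-3,-55,0],[0,0,-6],0],
  [[-3,-55,0],[0,0,-6],0],
  [[-3,-55,0],[0,0,-6],0],
  [[-3,-55,0],[0,0,-6],0],
  [[-3,-55,0],[0,0,-6],0],
  [[-3,-55,0],[0,0,-6],0],
  [[-3,-55,0],[0,0,-6],0],
  [[-3,-50,0],[0,0,-4],0],
])

```text
clock: 18.88
eef_pos: [538.2, -312.9, 218.9]
tool_rot: [-3.142, -0.003, 2.821]
force: [1.4, 0.5, -3.9]
width: 50.8
gripper_force: 65.1
```

Request:
move_arm([
  [[-3,-45,-20],[0,0,0],0],
  [[0,0,-40],[0,0,0],0],
  [[0,0,-20],[0,0,0],0],
  [[0,0,0],[0,0,0],0],
  [[0,0,0],[0,0,0],0],
])

```text
clock: 19.5
eef_pos: [536.9, -356.2, 140.7]
tool_rot: [-3.141, 0.0, 2.824]
force: [0.5, 0.0, -3.3]
width: 51.0
gripper_force: 65.1
```

Run:
```python
from h import *
s=status.read_state();print(s["clock"],s["eef_pos"],np.degrees(s["tool_rot"]),s["qpos"],s["force"],s["torque"],s["width"])
im,K,P=shot("wrist","w5")
```

```text
19.5 [ 536.91 -356.18  140.75] [-179.99    0.01  161.81] [ 0.57  0.72 -0.04  1.62  0.04  0.8   1.76] [ 0.51  0.02 -3.29] [ 0.   -0.01 -0.  ] 50.97352052752261
```

View pics/w5.png

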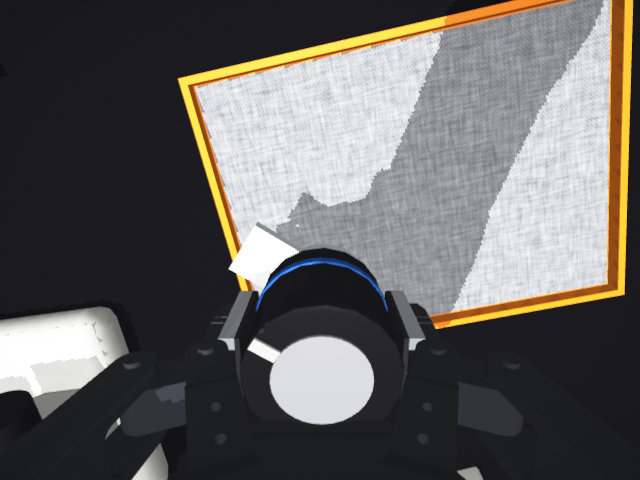

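Run:
```python
from h import *
im,K,P=load("w5")
a=plane((180,80),K,P,16);b=plane((625,295),K,P,16);print(a,b,(a+b)/2,np.linalg.norm(a-b),np.hypot(220,290))
```

```text
[ 413.54 -411.51   16.  ] [ 663.63 -147.69   16.  ] [ 538.58 -279.6    16.  ] 363.5186193657496 364.0054944640259
```

Request:
move_arm([
  [[1,-4,-30],[0,0,0],0],
  [[1,-3,-30],[0,0,0],0],
  [[0,0,-25],[0,0,0],0],
  [[0,0,-15],[0,0,0],0],
  [[0,0,0],[0,0,0],0],
  [[0,0,0],[0,0,0],0],
])

```text
clock: 20.3
eef_pos: [539.6, -363.7, 41.9]
tool_rot: [-3.141, 0.002, 2.824]
force: [-0.3, 0.5, -3.4]
width: 50.9
gripper_force: 65.1
```

Request:
move_arm([
  [[0,0,-6],[0,0,0],0],
  [[0,0,-3],[0,0,0],0],
  [[0,0,-2],[0,0,0],0],
  [[0,0,-1],[0,0,0],0],
  [[0,0,0],[0,0,0],0],
])

```text
clock: 20.92
eef_pos: [538.6, -363.2, 28.5]
tool_rot: [3.142, -0.0, 2.824]
force: [-0.3, -0.4, -2.1]
width: 51.2
gripper_force: 65.1
```

Touching now (weight partly carried). A last mm, then release and retreat.

Request:
move_arm([
  [[0,0,-1],[0,0,0],0],
  [[0,0,0],[0,0,0],0],
  [[0,0,0],[0,0,0],0.75],
  [[0,0,0],[0,0,0],0.9],
  [[0,0,0],[0,0,0],0.9],
  [[0,0,20],[0,0,0],0.9],
  [[0,0,40],[0,0,0],0.9],
  [[0,0,50],[0,0,0],0.9],
  [[0,0,50],[0,0,0],0.9],
])

```text
clock: 22.05
eef_pos: [538.8, -363.2, 190.7]
tool_rot: [-3.141, 0.001, 2.824]
force: [0.5, -1.2, -0.5]
width: 76.3
gripper_force: 0.0
```

Request:
move_arm([
  [[-2,30,5],[0,0,0],0.9],
  [[-4,50,5],[0,0,0],0.9],
  [[-4,55,0],[0,0,0],0.9],
  [[-4,55,0],[0,0,0],0.9],
  [[-4,50,0],[0,0,0],0.9],
  [[-2,35,0],[0,0,0],0.9],
  [[0,0,0],[0,0,0],0.9],
  [[0,0,0],[0,0,0],0.9],
])

```text
clock: 23.05
eef_pos: [519.0, -89.1, 198.6]
tool_rot: [-3.141, 0.002, 2.823]
force: [-0.2, -0.0, -0.1]
width: 76.6
gripper_force: 0.0
```

Run:
```python
from h import *
s=status.read_state();print(s["clock"],s["eef_pos"],np.degrees(s["tool_rot"]),s["qpos"])
im,K,P=shot("wrist","w6")
for b in blobs(im,"teal",200):
    bx=cv2.boxPoints(cv2.minAreaRect(b[3]));print(b[:3],bx)
t,Kt,Pt=shot("top","top3");sd,Ks,Ps=shot("side","side3")
for b in blobs(t,"teal",60):
  for q in blobs(sd,"teal",60):print("tri",tri((b[:2],Kt,Pt),(q[:2],Ks,Ps)))
for n,i,k,p in(("top",t,Kt,Pt),("side",sd,Ks,Ps)):
  print(n,[plane(b[:2],k,p,34) for b in blobs(i,"yellow",40)])
```

```text
23.05 [519.03 -89.13 198.61] [-179.97    0.1   161.75] [ 0.14  0.49 -0.04  1.9   0.03  0.75  1.34]
(335.00578792180846, 128.9642532124786, 4578.5) [[276.35 127.24]
 [295.32  86.15]
 [392.79 131.13]
 [373.82 172.22]]
tri (array([ 426.93, -118.71,   85.11]), np.float64(28.908801119711473))
tri (array([ 209.63, -134.64,  283.92]), np.float64(465.28848215665886))
tri (array([476.31, -29.14, -11.09]), np.float64(11.881541997537635))
top [array([858.23, 187.98,  34.  ]), array([345.03, 309.47,  34.  ]), array([ 353.93, -290.4 ,   34.  ]), array([653.35,  -1.58,  34.  ]), array([561.95,  53.2 ,  34.  ])]
side [array([863.02, 215.46,  34.  ]), array([ 354.41, -289.71,   34.  ]), array([653.82,  -0.54,  34.  ]), array([563.03,  54.76,  34.  ]), array([345.87, 310.47,  34.  ])]
```

View pics/w6.png

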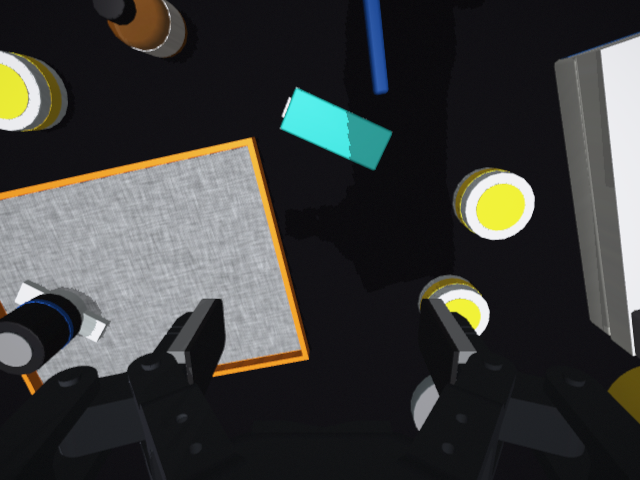

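Head stands upright in the tray (30,330). The teal box's top corners are (298,87), (392,131), (375,170) and (280,130). Tins are at (500,206) and (463,315).

Run:
```python
from h import *
im,K,P=load("w6")
W=np.array([plane(p,K,P,30) for p in((298,87),(392,131),(375,170),(280,130))]);print(W,W.mean(0))
for i in range(4):
    d=W[(i+1)%4]-W[i];print(np.linalg.norm(d),np.degrees(np.arctan2(d[1],d[0])))
# height check: centre ray of top face vs top-camera
t,Kt,Pt=load("top3");b=[b for b in blobs(t,"teal",60) if 320<b[0]<350][0]
print(tri((np.mean([(298,87),(392,131),(375,170),(280,130)],0),K,P),(b[:2],Kt,Pt)), plane(b[:2],Kt,Pt,30))
```

```text
[[420.39 -73.9   30.  ]
 [474.38 -13.95  30.  ]
 [499.75 -35.11  30.  ]
 [445.91 -97.92  30.  ]] [460.11 -55.22  30.  ]
80.68127173428732 47.98810545882053
33.03215302961775 -39.836011665576464
82.72188997994131 -130.60227044118056
35.05157479803447 136.74333734746804
(array([460.44, -45.  , 156.53]), np.float64(30.5388408769456)) [478.39 -30.59  30.  ]
```

Run:
```python
from h import *
im,K,P=load("w6")
for b in blobs(im,"blue",100)[:4]:
    m=b[3][:,0];print(b[:3],[plane(m[i],K,P,6) for i in (m[:,1].argmax(),m[:,1].argmin(),m[:,0].argmin())])
t,Kt,Pt=load("top0")
for b in blobs(t,"blue",60)[:8]:
    m=b[3][:,0];print(b[:3],plane(m[m[:,1].argmin()],Kt,Pt,6),plane(m[m[:,1].argmax()],Kt,Pt,6))
```

```text
(375.8679222503923, 45.94361946154775, 1380.5) [array([443.76, -15.02,   6.  ]), array([374.71,  -5.99,   6.  ]), array([374.71,  -5.99,   6.  ])]
(56.16498316498316, 313.5050505050505, 198.0) [array([ 576.18, -383.73,    6.  ]), array([ 520.36, -387.13,    6.  ]), array([ 523.7 , -404.86,    6.  ])]
(75.53788568538188, 172.20718259989883, 1647.5) [784.36 647.92   6.  ] [671.58 818.01   6.  ]
(317.2970711297071, 278.70153417015337, 119.5) [445.81  -9.93   6.  ] [358.94   4.74   6.  ]
```

Request:
move_arm([
  [[-6,3,0],[0,0,-10],0.6],
  [[-6,3,0],[0,0,-10],0.6],
  [[-6,3,-5],[0,0,-10],0.6],
  [[-6,3,-5],[0,0,-10],0.6],
  [[-6,3,-10],[0,0,-10],0.6],
  [[-6,4,-10],[0,0,-10],0.6],
  [[-6,4,-15],[0,0,-10],0.6],
  [[-6,4,-15],[0,0,-10],0.6],
  [[-6,4,-15],[0,0,-10],0.6],
  [[-5,2,-15],[0,0,-10],0.6],
])

```text
clock: 24.45
eef_pos: [459.7, -56.0, 107.2]
tool_rot: [3.141, 0.0, 1.071]
force: [-0.1, 0.1, -0.3]
width: 51.6
gripper_force: 0.0
```

Request:
move_arm([
  [[0,0,0],[0,0,-10],0.6],
  [[0,0,0],[0,0,-3],0.6],
  [[0,0,0],[0,0,0],0.6],
  [[0,0,0],[0,0,0],0.6],
])

```text
clock: 24.95
eef_pos: [459.9, -55.4, 107.8]
tool_rot: [3.141, -0.0, 0.853]
force: [-0.6, 0.2, 0.7]
width: 50.9
gripper_force: 0.0
```

Run:
```python
from h import *
s=status.read_state();print(s["clock"],s["eef_pos"],np.degrees(s["tool_rot"]),s["qpos"],s["width"])
im,K,P=shot("wrist","w7")
b=blobs(im,"teal",500)[0];m=cv2.minAreaRect(b[3]);print(b[:3],cv2.boxPoints(m))
hs=cv2.approxPolyDP(b[3],5,True)[:,0];print([np.r_[q,plane(q,K,P,30)] for q in hs])
```

```text
24.95 [459.91 -55.4  107.8 ] [179.98  -0.03  48.86] [-0.23  0.62  0.43  2.15 -0.55  0.48 -0.1 ] 50.87813005691511
(323.6427946151844, 243.17044029621215, 7044.5) [[296. 179.]
 [353. 179.]
 [353. 309.]
 [296. 309.]]
[array([300.  , 179.  , 477.54, -14.34,  30.  ]), array([297.  , 307.  , 420.54, -74.58,  30.  ]), array([348.  , 309.  , 444.45, -97.38,  30.  ]), array([353.  , 183.  , 499.28, -36.43,  30.  ])]
```

Request:
move_arm([
  [[0,0,-25],[0,0,0],0.52],
  [[0,0,-30],[0,0,0],0.52],
  [[0,0,-25],[0,0,0],0.52],
  [[0,0,-15],[0,0,0],0.52],
  [[0,0,-6],[0,0,0],0.52],
  [[0,0,0],[0,0,0],0.52],
  [[0,0,0],[0,0,0],0],
  [[0,0,0],[0,0,0],0],
  [[0,0,0],[0,0,0],0],
])

```text
clock: 26.12
eef_pos: [460.0, -55.2, 7.1]
tool_rot: [3.141, -0.001, 0.852]
force: [-0.2, 0.3, 4.0]
width: 32.6
gripper_force: 60.6
```

Request:
move_arm([
  [[0,0,15],[0,0,0],0],
  [[0,0,40],[0,0,0],0],
  [[0,-15,35],[0,0,5],0],
  [[8,-40,0],[0,0,8],0],
  [[9,-40,0],[0,0,8],0],
  [[9,-40,0],[0,0,8],0],
  [[8,-35,0],[0,0,6],0],
  [[0,0,0],[0,0,0],0],
  [[0,0,0],[0,0,0],0],
])

```text
clock: 27.25
eef_pos: [493.1, -224.2, 96.3]
tool_rot: [-3.14, -0.001, 1.462]
force: [-0.6, 0.1, -1.1]
width: 33.1
gripper_force: 60.1
```

Request:
move_arm([
  [[1,-1,-30],[0,0,0],0],
  [[0,0,-30],[0,0,0],0],
  [[0,0,-15],[0,0,0],0],
  [[0,0,-6],[0,0,0],0],
  [[0,0,-2],[0,0,0],0],
  [[0,0,0],[0,0,0],0],
])

```text
clock: 28.0
eef_pos: [495.1, -226.3, 14.2]
tool_rot: [3.141, 0.0, 1.462]
force: [0.7, 0.0, -1.0]
width: 32.7
gripper_force: 60.1
```

Lower the last 2 mm, release, rise, then head to the first tin at (562,53).

Request:
move_arm([
  [[0,0,-1],[0,0,0],0],
  [[0,0,-1],[0,0,0],0],
  [[0,0,0],[0,0,0],0.5],
  [[0,0,0],[0,0,0],0.5],
  [[0,0,20],[0,0,0],0.52],
  [[0,0,50],[0,0,0],0.7],
  [[0,0,60],[0,0,0],0.9],
])

```text
clock: 28.88
eef_pos: [493.9, -225.8, 142.2]
tool_rot: [-3.139, -0.001, 1.462]
force: [1.5, -0.7, 0.1]
width: 75.6
gripper_force: 0.0
```

Request:
move_arm([
  [[10,40,0],[0,0,0],0.9],
  [[10,45,0],[0,0,0],0.9],
  [[10,45,0],[0,0,0],0.9],
  [[10,45,0],[0,0,0],0.9],
  [[10,45,0],[0,0,0],0.9],
  [[10,45,0],[0,0,0],0.9],
  [[7,13,0],[0,0,0],0.9],
  [[0,0,0],[0,0,0],0.9],
  [[0,0,0],[0,0,0],0.9],
])

```text
clock: 30.0
eef_pos: [561.2, 49.5, 141.7]
tool_rot: [-3.141, 0.001, 1.46]
force: [-0.5, -0.2, -0.5]
width: 76.6
gripper_force: 0.0
```

Run:
```python
from h import *
s=status.read_state();print(s["clock"],s["eef_pos"],np.degrees(s["tool_rot"]),s["qpos"],s["width"])
im,K,P=shot("wrist","w8")
for b in blobs(im,"yellow",300):print(np.array(b[:3]),plane(b[:2],K,P,34))
t,Kt,Pt=shot("top","top4")
for b in blobs(t,"yellow",60):print(plane(b[:2],Kt,Pt,34))
for b in blobs(t,"teal",100):print(plane(b[:2],Kt,Pt,35),cv2.minAreaRect(b[3]))
```

```text
30.0 [561.24  49.48 141.66] [-179.98    0.08   83.63] [-0.41  0.66  0.42  1.86 -0.39  0.71  0.13] 76.60376480107992
[ 320.72  226.86 2406.  ] [560.88  54.96  34.  ]
[ 455.28  285.05 1964.5 ] [652.43   0.83  34.  ]
[858.23 187.98  34.  ]
[ 353.93 -290.4    34.  ]
[653.22  -1.62  34.  ]
[ 494.35 -226.18   35.  ] ((396.5791931152344, 244.2079315185547), (31.0451602935791, 13.034987449645996), 5.7105937004089355)
[506.   172.43  35.  ] ((251.4512176513672, 244.93899536132812), (57.760189056396484, 22.00055503845215), 24.775144577026367)
[ 1.59 85.96 35.  ] ((281.6072998046875, 419.9983215332031), (30.737911224365234, 60.67134094238281), 50.440330505371094)
```

View pics/w8.png

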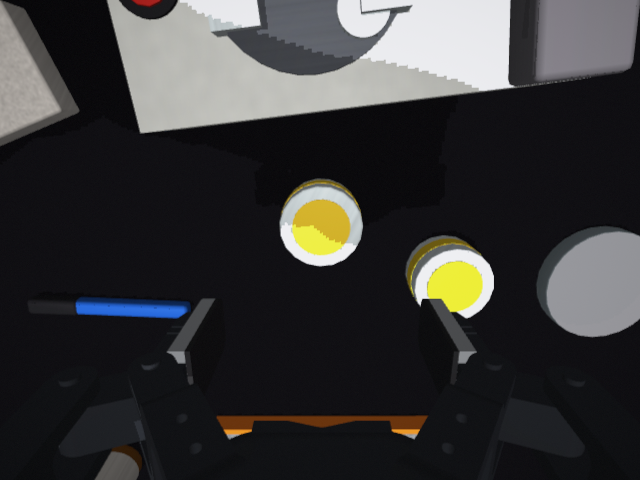

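Tin at (321,227) sits under the gripper, with the second at (455,285). Grasp the first.

Request:
move_arm([
  [[0,3,-35],[0,0,0],0.9],
  [[0,2,-40],[0,0,0],0.9],
  [[0,0,-35],[0,0,0],0.9],
  [[0,0,-18],[0,0,0],0.9],
  [[0,0,-6],[0,0,0],0.9],
  [[0,0,0],[0,0,0],0.9],
  [[0,0,0],[0,0,0],0],
  [[0,0,0],[0,0,0],0],
  [[0,0,0],[0,0,0],0],
])

```text
clock: 31.22
eef_pos: [562.6, 56.9, 9.2]
tool_rot: [3.139, -0.001, 1.462]
force: [-1.9, 0.3, 6.2]
width: 56.6
gripper_force: 63.4
```

Request:
move_arm([
  [[0,0,20],[0,0,0],0],
  [[0,0,45],[0,0,0],0],
  [[0,-20,40],[0,0,0],0],
  [[4,-50,0],[0,0,0],0],
  [[4,-50,0],[0,0,0],0],
  [[4,-50,0],[0,0,0],0],
  [[4,-50,0],[0,0,0],0],
  [[4,-37,0],[0,0,0],0],
  [[0,0,0],[0,0,0],0],
  [[0,0,0],[0,0,0],0],
])

```text
clock: 32.48
eef_pos: [581.6, -199.1, 112.8]
tool_rot: [-3.141, -0.001, 1.463]
force: [-0.3, -0.0, -1.1]
width: 56.4
gripper_force: 64.0
```

Request:
move_arm([
  [[0,-1,-40],[0,0,0],0],
  [[0,0,-40],[0,0,0],0],
  [[0,0,-12],[0,0,0],0],
  [[0,0,-4],[0,0,0],0],
  [[0,0,0],[0,0,0],0],
  [[0,0,0],[0,0,0],0],
])

```text
clock: 33.22
eef_pos: [582.6, -201.5, 18.0]
tool_rot: [3.139, 0.001, 1.462]
force: [-0.3, -0.4, -0.1]
width: 56.3
gripper_force: 64.0
```

Request:
move_arm([
  [[0,0,-2],[0,0,0],0],
  [[0,0,-1],[0,0,0],0],
  [[0,0,0],[0,0,0],0],
  [[0,0,0],[0,0,0],0.78],
  [[0,0,0],[0,0,0],0.78],
  [[0,0,25],[0,0,0],0.8],
  [[0,0,50],[0,0,0],0.9],
  [[0,0,50],[0,0,0],0.9],
])

```text
clock: 34.22
eef_pos: [581.3, -201.1, 139.4]
tool_rot: [-3.14, -0.0, 1.462]
force: [1.6, -0.1, -0.2]
width: 76.7
gripper_force: 0.0
```

Request:
move_arm([
  [[10,25,0],[0,0,0],0.9],
  [[15,45,0],[0,0,0],0.9],
  [[15,45,0],[0,0,0],0.9],
  [[15,45,0],[0,0,0],0.9],
  [[12,35,0],[0,0,0],0.9],
  [[3,5,0],[0,0,0],0.9],
  [[0,0,0],[0,0,0],0.9],
  [[0,0,0],[0,0,0],0.9],
])

```text
clock: 35.22
eef_pos: [651.1, -3.6, 138.7]
tool_rot: [-3.141, 0.001, 1.46]
force: [0.2, 0.1, 0.2]
width: 76.8
gripper_force: 0.0
```

Run:
```python
from h import *
s=status.read_state();print(s["clock"],s["eef_pos"],np.degrees(s["tool_rot"]),s["qpos"],s["width"])
im,K,P=shot("wrist","w9")
for b in blobs(im,"yellow",300):print(np.array(b[:3]),plane(b[:2],K,P,34))
t,Kt,Pt=shot("top","top5")
for b in blobs(t,"yellow",60):print(plane(b[:2],Kt,Pt,34))
```

```text
35.225 [651.15  -3.57 138.68] [-179.99    0.08   83.63] [-0.28  0.77  0.41  1.61 -0.38  0.85  0.18] 76.82443965477975
[ 322.54  230.35 2425.5 ] [651.84   0.17  34.  ]
[299.05 396.14 458.5 ] [ 618.5  -133.17   34.  ]
[858.23 187.98  34.  ]
[ 353.93 -290.4    34.  ]
[ 582.88 -205.77   34.  ]
```

Request:
move_arm([
  [[1,2,-35],[0,0,0],0.82],
  [[0,1,-40],[0,0,0],0.82],
  [[0,0,-35],[0,0,0],0.82],
  [[0,0,-16],[0,0,0],0.82],
  [[0,0,-4],[0,0,0],0.82],
  [[0,0,0],[0,0,0],0.82],
  [[0,0,0],[0,0,0],0],
  [[0,0,0],[0,0,0],0],
  [[0,0,0],[0,0,0],0],
])

```text
clock: 36.45
eef_pos: [654.1, 1.6, 10.5]
tool_rot: [3.138, -0.0, 1.462]
force: [-0.2, 0.3, 6.0]
width: 56.0
gripper_force: 64.3
```

Request:
move_arm([
  [[0,0,20],[0,0,0],0],
  [[0,0,45],[0,0,0],0],
  [[-10,-30,40],[0,0,0],0],
  [[-14,-50,0],[0,0,0],0],
  [[-14,-50,0],[0,0,0],0],
  [[-14,-50,0],[0,0,0],0],
  [[-14,-50,0],[0,0,0],0],
  [[-14,-49,0],[0,0,0],0],
  [[0,0,0],[0,0,0],0],
  [[0,0,0],[0,0,0],0],
])

```text
clock: 37.7
eef_pos: [572.9, -276.8, 114.5]
tool_rot: [3.141, -0.001, 1.462]
force: [0.9, 0.4, -0.9]
width: 56.2
gripper_force: 63.9
```

Request:
move_arm([
  [[0,0,-40],[0,0,0],0],
  [[0,0,-40],[0,0,0],0],
  [[0,0,-12],[0,0,0],0],
  [[0,0,0],[0,0,0],0],
  [[0,0,0],[0,0,0],0],
])

```text
clock: 38.33
eef_pos: [574.0, -277.5, 23.3]
tool_rot: [3.139, 0.001, 1.463]
force: [-0.3, -0.1, -0.9]
width: 55.8
gripper_force: 64.0
```

Target z ≈ 15.5; lower, release, and retreat clear for a final look.

Request:
move_arm([
  [[0,0,-4],[0,0,0],0],
  [[0,0,-3],[0,0,0],0],
  [[0,0,-1],[0,0,0],0],
  [[0,0,0],[0,0,0],0],
  [[0,0,0],[0,0,0],0.78],
  [[0,0,0],[0,0,0],0.78],
  [[0,0,25],[0,0,0],0.8],
  [[0,0,50],[0,0,0],0.9],
  [[0,0,60],[0,0,0],0.9],
])

```text
clock: 39.45
eef_pos: [571.8, -276.7, 148.8]
tool_rot: [-3.139, -0.001, 1.462]
force: [1.0, 0.3, -0.4]
width: 76.9
gripper_force: 0.0
```

Request:
move_arm([
  [[0,30,20],[0,0,0],0.9],
  [[0,50,10],[0,0,0],0.9],
  [[0,55,0],[0,0,0],0.9],
  [[0,55,0],[0,0,0],0.9],
  [[0,55,0],[0,0,0],0.9],
  [[0,50,0],[0,0,0],0.9],
  [[0,30,0],[0,0,0],0.9],
  [[0,0,0],[0,0,0],0.9],
  [[0,0,0],[0,0,0],0.9],
])

```text
clock: 40.58
eef_pos: [572.6, 46.4, 178.6]
tool_rot: [3.142, 0.001, 1.461]
force: [1.0, -0.6, 0.4]
width: 76.9
gripper_force: 0.0
```

Run:
```python
from h import *
s=status.read_state();print(s["clock"],s["eef_pos"],s["force"])
t,K,P=shot("top","top6");sd,Ks,Ps=shot("side","side6");shot("wrist","w10")
for c in("yellow","teal"):
  for b in blobs(t,c,60):
    for q in blobs(sd,c,40):
      X,g=tri((b[:2],K,P),(q[:2],Ks,Ps))
      if g<6 and -5<X[2]<80:print(c,X,g)
a=cv2.resize(t[170:310,180:480],None,fx=2,fy=2);b=cv2.resize(sd[130:400,220:470],None,fx=1.1,fy=1.1)
o=np.zeros((580,600,3),np.uint8);o[:280]=a;o[282:282+b.shape[0],:b.shape[1]]=b[:298];cv2.imwrite("pics/fin.png",o)
```

```text
40.575 [572.6   46.43 178.56] [ 1.   -0.56  0.43]
yellow [847.5  185.4   55.71] 5.777121981486344
yellow [ 354.09 -290.28   34.87] 0.3461136126770526
yellow [ 573.54 -280.73   39.29] 0.6389702989319037
yellow [ 582.28 -205.21   39.56] 0.6749470691166434
teal [ 495.42 -227.04   29.79] 1.1117864694763195
```

View pics/fin.png

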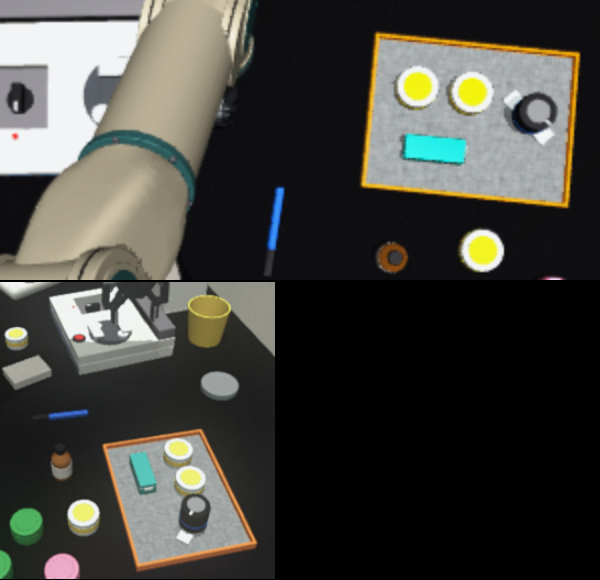

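The final view shows the head upright, the teal box flat and two tins on the tray floor. One yellow tin is by the dropper and the other is at upper left on the bench.

```bash
python3 -c "
from cell import ctrl
print(ctrl.finish_job())"
```

```text
the job is handed in; nothing more can be done
None
```

The job is handed in at about 41 s: knob off, button down, and the head twisted off and standing upright in the tray with the one teal slide box I found and two yellow tins. The other two tins are still on the bench; the hand-in gave no score.

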